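# Seat a cabinet-door rail in the jig and snap the toggle clamp shut on it

### The job

Push the white door rail along its channel in the plywood jig until its far end is fully home against the end stop. Then push the knobbed lever of the toggle clamp over, past its dead point, until it snaps into lock and its rubber pad holds the rail down. Only push, with the fingers: do not lift the rail, leave the other things on the bench alone, and finish clear of everything.

Things in the scene. Friction and masses are not known exactly. Their poses are not given: they have to be found in the camera images.
- jig: Plywood assembly jig fixed to the bench: base 170 mm (its x, -115 to +55) by 400 mm (its y, -220 to +180) and 10 mm thick. Origin: on the bench (underside), on the channel's centre line. Its x points roughly away from the robot, its y along the channel towards the end stop, its z up. Two low aluminium guides, 10 mm above the base, flank the channel from y = -90 to +130 (channel 48 mm wide). The wooden end stop is 75 mm wide (x), 24 mm high above the base.
- stop_face (a point): Point on the middle of the end stop's inner face (the face that looks along the jig's -y), 21 mm above the bench.
- rail: Loose white wooden rail, 45 mm (its x) by 240 mm (its y) by 22 mm high, about 0.2 kg, lying on the jig's base with its forward part between the guides; its axes are nearly the jig's. Origin: centre of its underside, 10 mm above the bench. It starts 30 to 80 mm short of the end stop. Home: its +y end touches the stop, so its origin is 120 mm before stop_face along the jig's y. It slides with about 1 to 3.5 N.
- rail_end (a point): Middle of the rail's free end face (its -y end, the one to push on), 21 mm above the bench.
- clamp: Steel vertical-handle toggle clamp fixed on the jig's base on the robot's side of the channel, axes as the jig's; base 50 by 44 mm. Origin: under its pivot, at the base's underside, 10 mm above the bench, 68 mm to the jig's -x of the channel's centre line; the place along the channel varies. The pivot of lever and bar runs along y, 50 mm above this origin. Open, the bar stands up over the pivot, leaning a little to +x; locked, it lies level over the rail.
- knob (a point): Centre of the black ball (28 mm diameter) on the clamp's lever, 90 mm from the pivot; stem 10 mm thick. Open, it is 43 mm to the clamp's -x of the pivot and 79 mm above it; push it to +x over the top (90 mm above when upright); locked, it is 47 mm to +x and 77 mm above. Takes about 5 N, less near the dead point, more if the fingers rub (friction is high) instead of following the ball's arc.
- lever (a joint): Angle of the clamp's lever: 0 = fully open (against its stop, leaning 0.50 rad back from upright), growing as it is pushed over; upright at 0.50. The dead point is near 0.62: before it the lever springs back to open when released, past it the lever snaps on by itself to its lock stop at 1.05.
- clamp_pad: Sprung spindle with a round rubber pad (16 mm diameter) under the end of the clamp's bar. Its origin lies on the pivot, not at the pad; the pad is 68 mm out along the bar. Locked, it presses the rail down with about 2.5 N.
- glue: Bystander: white plastic bottle, 56 mm diameter, 150 mm tall, loose. Origin: centre of its underside.
- offcut: Bystander: wooden block 40 x 90 x 45 mm high, loose. Origin: centre of its underside.
- carton: Bystander: open cardboard box of metal fittings, 100 x 130 x 60 mm high, loose. Origin: centre of its underside.
- mallet: Bystander: hammer lying on the bench, about 260 mm long, 400 g, loose. Origin: under it, about the middle of its length.

How it is judged:
By the outcome, as a careful person would: the job done as asked, in the order asked, and still so for the second after the job is handed in, with the robot touching nothing.
It also fails if it takes over 48 s, if anything falls off the work surface, if the arm or the gripper's body presses on something with over 40 N, if the wrist force passes 120 N, or if a joint passes its speed limit or range.

### The arm

A 6-joint arm with a two-finger parallel gripper is mounted at the origin on the work surface. World frame = base frame: x ahead of the robot, y to its left, z up, the work surface at z = 0. Lengths are in m, angles in rad, forces in N, time in s.
With the tool pointing down it reaches from about 0.375 to 0.975 m from the base axis. Payload 3.8 kg.
Tool frame: the origin (TCP) lies midway between the tips of the shut fingers; the grasp point (between the pads) lies 19 mm behind it (robot.grip_depth is the distance from the TCP to the grasp point, in m); z points along the fingers, y is the direction in which the jaws open and shut (so a half turn about z gives the same grasp; the last joint's range is limited). The gripper opens to 85 mm and grips with 20 to 120 N. Pads are 22 mm wide; open, the fingers measure 114 mm over their backs; the gripper's body (76 mm by 85 mm) begins 54 mm behind the grasp point. The pads swing forward as they close: fully open they stand 13 mm farther back than shut.
Start: joints at [1.221, 0.264, 1.604, -0, 1.274, -0.037], TCP at [0.208, 0.642, 0.231] pointing down, gripper open.
Joint ranges: [-2.63, 2.63], [-0.94, 2.18], [0.31, 2.57], [-1.31, 4.45], [0, 2.66], [-2.55, 2.55]. Speed limits (rad/s): [2.57, 2.57, 3.14, 3.14, 3.14, 3.14].

### API

Orientations are given as [roll, pitch, yaw] about the fixed x, y, z axes, in that order (R = Rz(yaw) Ry(pitch) Rx(roll)).
In Python, from bench import get_obs, get_image, workorder, find_in, silhouettes, pinpoint, robot gives the robot as it stands.
- The arm moves only by the tool move_arm, never from a script. Its argument "increments" is a list of rows, each a list of 7 numbers: the shift along the tool's x, y, z normalised to -1 to 1, where 1 is 0.025 m, then the turn, a rotation vector about the tool's x, y, z normalised to -1 to 1, where 1 is 5 degrees, then the opening in per cent of the stroke, from 0 (shut) to 100 (fully open). A call has 1 to 10 rows; each row shifts and turns the pose as measured when the row begins, along the tool's axes as they then stand; what a row does not reach is not made up. A row lasts 1/8 s, in which the tool goes at most 62.5 mm and 10.7 degrees, less where a joint would pass 70% of its speed; a pose out of reach is approached as far as the arm can. A call with a number of a shift or a turn outside -1 to 1 is refused whole. A call with a gripper value outside its range is refused whole. The fingers move at their own pace and stop on an object; "squeeze" is the grip in N (left out, the last holds). Time passes only in rows, so rows that do not move let the fingers close. It gives the time, the measured TCP pose, the force and the opening at its end, in the units of the state.
- get_obs(): the state, without advancing time (a new reading comes with each control period).
- get_image(name): name is "scene" or "side" or "wrist"; returns a dict with "img" (420x560x3 uint8, red, green, blue), "range_z" (420x560 float32, m along the optical axis (not along the pixel's ray), 0 where there is no reading), "vfov" (degrees; the focal length in pixels is half the picture's height over the tangent of half this angle, whatever the lens; pixels are square), "cx", "cy" (the principal point, pixels), "k1" (the pictures are not rectified: a ray, as slopes to the right and down, at radius r is drawn at 1 + k1 r^2 times it, then the intrinsics apply), "extrinsics" (4x4, takes a point from camera to world coordinates). Camera axes: x right, y down, z forward; pixel columns grow to the right and rows downward; lengths in m; the calibration is good to about 2 mm. A picture is of the moment at which its call begins.
- workorder.hand_in(): hands the job in, once; it reports no verdict.
Trained networks look in the newest picture that a camera, given by its name, has taken for a name from the list of things; names that differ only in an ending like _2 or _b are one class to them, and where a whole thing is asked for, a point or a joint stands for the part that bears it (a point fixed in the world has none). Each returns a list of dicts, best first, with "confidence" (0 to 1); they miss things now and then, are a little off and sometimes report something else, mostly with a low value. They report only what shows in the picture. A call takes as long as a camera call.
- find_in(camera, target): "box" ([left, top, width, height] in pixels, round what is visible of it).
- silhouettes(camera, target): "pixels" (420x560 bool, what is visible of it) and "box" ([left, top, width, height] in pixels, round what is visible of it).
- pinpoint(camera, target): "pixel" ([column, row] in pixels: a listed point, or the origin of a listed thing).
The state is a dict: "t": time; "joint_pos": joint angles; "qvel": joint speeds; "joint_torque": joint torques, N m; "eef_pos": TCP position; "orientation": TCP orientation; "ft_force": force on the tool from outside, world axes, zero at the start; "torque": the same for the moment, N m; "opening": finger opening in m.
Only numpy, scipy, OpenCV 4.12 (cv2) and the standard library are available. Lean on these libraries where they do the work, as an engineer would, in place of code of your own. Each camera call takes 0.05 s, during which the arm holds its last target. There are 200 camera calls.

## Working session

There is one attempt and no reset: what is moved stays moved. The work goes in short steps, Python scripts to look and compute and a tool call to move; the robot and the scene stay as the last step left them, time stands still between calls to the robot, and variables do not carry over. Pictures are saved under pics/ and viewed, about 8 in all and at most 12, crops included, and the job is handed in when it is done.

Besides the shell and the picture viewer there is one more tool, called after "Emit:" as name(argument=value, ...) on one line, values as JSON. move_arm: Moves the arm, as the interface text tells. Its arguments: {"type":"object","properties":{"increments":{"type":"array"},"squeeze":{"type":"number"}},"required":["increments"]}

```bash
mkdir -p pics; cat > h.py <<'E'
import numpy as np, cv2
from bench import *
from scipy.spatial.transform import Rotation as R
def ray(im,p):
    f=210/np.tan(np.radians(im["vfov"])/2)
    d=np.array([(p[0]-im["cx"])/f,(p[1]-im["cy"])/f]); u=d.copy()
    for _ in range(20): u=d/(1+im["k1"]*(u@u))
    return np.array([u[0],u[1],1.])
def pt(im,p,z=None):
    """world point: by depth (z None) or on plane z"""
    r=ray(im,p);T=im["extrinsics"]
    if z is None:
        c,w=int(round(p[0])),int(round(p[1])); q=im["range_z"][max(w-2,0):w+3,max(c-2,0):c+3]; q=q[q>0]
        return T[:3,:3]@(r*np.median(q))+T[:3,3] if len(q) else None
    d=T[:3,:3]@r; o=T[:3,3]; return o+d*(z-o[2])/d[2]
def proj(im,X):
    f=210/np.tan(np.radians(im["vfov"])/2);T=im["extrinsics"]
    c=T[:3,:3].T@(np.asarray(X)-T[:3,3]); u=c[:2]/c[2]; u=u*(1+im["k1"]*(u@u)); return u*f+[im["cx"],im["cy"]]
def cloud(im):
    f=210/np.tan(np.radians(im["vfov"])/2);T=im["extrinsics"]
    K=np.array([[f,0,im["cx"]],[0,f,im["cy"]],[0,0,1]])
    g=np.stack(np.meshgrid(np.arange(560.),np.arange(420.)),-1).reshape(-1,1,2)
    u=cv2.undistortPoints(g,K,np.array([im["k1"],0,0,0.])).reshape(420,560,2)
    P=np.dstack([u,np.ones((420,560))])*im["range_z"][...,None]
    return P@T[:3,:3].T+T[:3,3]
def save(im,n): cv2.imwrite("pics/"+n,im["img"][...,::-1])
E
python3 - <<'E'
from h import *
np.set_printoptions(precision=4,suppress=True)
print(get_obs())
for cam in ["scene","side","wrist"]:
    im=get_image(cam); save(im,cam+"0.png"); print(cam,im["extrinsics"][:3,3])
    for t in ["jig","stop_face","rail","rail_end","clamp","knob","glue","offcut","carton","mallet"]:
        r=pinpoint(cam,t)[:1]
        for q in r:
            z={"stop_face":.021,"rail_end":.021,"rail":.01,"clamp":.01,"knob":None}.get(t,0)
            print(t,np.round(q["pixel"]),round(q["confidence"],2),pt(im,q["pixel"],z), pt(im,q["pixel"]))
i=[cv2.imread(f"pics/{c}0.png") for c in("scene","side")]
cv2.imwrite("pics/a.png",cv2.resize(np.vstack(i),(560,840))[:, :])
E
```

```text
{'t': 0.0, 'joint_pos': array([ 1.2211,  0.2647,  1.6054,  0.    ,  1.2737, -0.0369]), 'qvel': array([-0.0017,  0.0011,  0.0006,  0.0008, -0.0009,  0.0001]), 'joint_torque': array([ -0.0004, -51.5115, -36.7318,   0.    ,   0.0132,  -0.    ]), 'eef_pos': array([0.2074, 0.6415, 0.23  ]), 'orientation': array([-3.1393, -0.0001,  2.8288]), 'ft_force': array([ 0.3773,  0.1324, -0.729 ]), 'torque': array([0.0514, 0.0175, 0.03  ]), 'opening': 0.08543408795389423}
scene [ 1.1894 -0.6165  0.8907]
jig [302. 247.] 0.76 [ 0.6175 -0.0134  0.    ] [ 0.6311 -0.0276  0.0211]
stop_face [338. 226.] 0.84 [0.6406 0.1165 0.021 ] [0.6436 0.1124 0.0258]
rail [288. 249.] 0.82 [ 0.6035 -0.0592  0.01  ] [ 0.6146 -0.0697  0.0266]
rail_end [252. 255.] 0.73 [ 0.5597 -0.1592  0.021 ] [ 0.5661 -0.1639  0.0299]
clamp [305. 222.] 0.59 [0.5523 0.0577 0.01  ] [0.5582 0.0515 0.0181]
knob [305. 183.] 0.47 [0.4023 0.2028 0.0035] [0.4023 0.2028 0.0035]
glue [360. 176.] 0.71 [0.4959 0.3882 0.    ] [0.5086 0.3697 0.0163]
offcut [404. 194.] 0.63 [0.6645 0.4309 0.    ] [0.6853 0.3894 0.0353]
carton [145. 261.] 0.91 [ 0.3665 -
[... 204 characters left out ...]
 -0.0611  0.0315]
stop_face [262. 185.] 0.71 [0.4884 0.3136 0.021 ] [ 0.4887  0.3621 -0.0024]
rail [306. 247.] 0.61 [ 0.5957 -0.0563  0.01  ] [ 0.5918 -0.0865  0.0311]
rail_end [296. 268.] 0.61 [ 0.5596 -0.1595  0.021 ] [ 0.5589 -0.1655  0.0257]
clamp [286. 226.] 0.71 [0.5501 0.0539 0.01  ] [0.5492 0.0401 0.0186]
knob [274. 184.] 0.71 [0.5194 0.0561 0.1467] [0.5194 0.0561 0.1467]
glue [261. 183.] 0.86 [0.4855 0.375  0.    ] [0.4855 0.3679 0.0034]
offcut [312. 176.] 0.66 [0.6804 0.4174 0.    ] [0.6746 0.3778 0.0183]
carton [210. 357.] 0.7 [ 0.3652 -0.3957  0.    ] [ 0.374  -0.436   0.0469]
mallet [354. 378.] 0.68 [ 0.634  -0.4681  0.    ] [ 0.6298 -0.4812  0.0175]
wrist [0.1455 0.664  0.3733]
```

View pics/scene0.png

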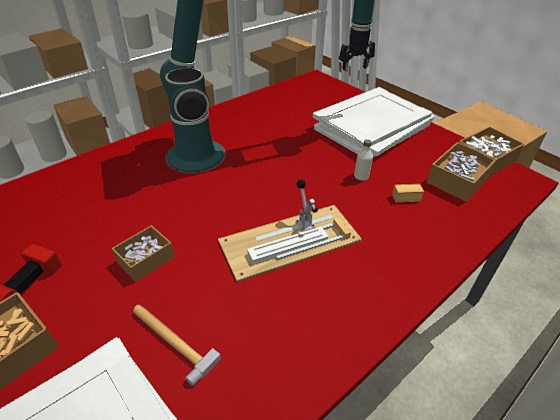

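View pics/side0.png

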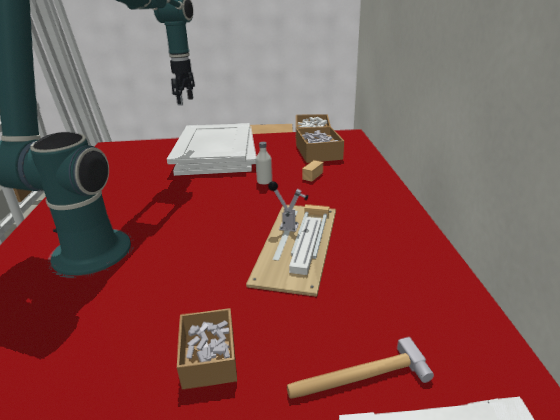

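The scene camera shows the rail in the channel near (288,249), the open clamp's knob at (302,184), and the stop on the right. The side camera agrees, with the knob at (273,186) and the rail end at (296,268). The bystanders are all well clear. I'll go above the rail's free end and look from there.

```bash
cat >> h.py <<'E'
def plan(wps,grip=0,step=.025):
    """straight legs through wps [(x,y,z,yaw)], tool down; prints rows"""
    o=get_obs(); p=np.array(o["eef_pos"]); Rm=R.from_euler("xyz",o["orientation"]); n=0
    for w in wps:
        d=np.array(w[:3])-p; Rt=R.from_euler("xyz",[np.pi,0,w[3]]); rv=(Rm.inv()*Rt).as_rotvec()
        k=max(1,int(np.ceil(max(np.linalg.norm(d)/step,np.abs(np.degrees(rv)).max()/5)-1e-3)))
        for i in range(k):
            row=np.r_[Rm.inv().apply(d/k)/.025,np.degrees(rv/k)/5,grip]; n+=1
            print("["+",".join(f"{v:.2f}".rstrip("0").rstrip(".") for v in row)+"],",end="\n" if n%10==0 else " ")
            Rm=Rm*R.from_rotvec(rv/k)
        p=np.array(w[:3])
    print("\nrows",n)
E
python3 -c "
from h import *
plan([(.42,.25,.23,2.06),(.5456,-.207,.22,1.285)])"
```

```text
[-0.72,-0.68,0,-0,0,0.49,0], [-0.75,-0.65,0,-0,0,0.49,0], [-0.77,-0.62,0,-0,0,0.49,0], [-0.8,-0.59,0,-0,0,0.49,0], [-0.82,-0.55,0,-0,0,0.49,0], [-0.85,-0.52,0,-0,0,0.49,0], [-0.87,-0.48,0,-0,0,0.49,0], [-0.89,-0.44,0,-0,0,0.49,0], [-0.9,-0.4,0,-0,0,0.49,0], [-0.92,-0.37,0,-0,0,0.49,0],
[-0.94,-0.33,0,-0,0,0.49,0], [-0.95,-0.29,0,-0,0,0.49,0], [-0.96,-0.24,0,-0,0,0.49,0], [-0.97,-0.2,0,-0,0,0.49,0], [-0.98,-0.16,0,-0,0,0.49,0], [-0.98,-0.12,0,-0,0,0.49,0], [-0.99,-0.08,0,-0,0,0.49,0], [-0.99,-0.04,0,-0,0,0.49,0], [-0.97,-0.22,0.02,0,-0,0.47,0], [-0.98,-0.18,0.02,0,-0,0.47,0],
[-0.99,-0.14,0.02,0,-0,0.47,0], [-0.99,-0.1,0.02,0,-0,0.47,0], [-1,-0.06,0.02,0,-0,0.47,0], [-1,-0.02,0.02,0,-0,0.47,0], [-1,0.02,0.02,0,-0,0.47,0], [-1,0.06,0.02,0,-0,0.47,0], [-0.99,0.1,0.02,0,-0,0.47,0], [-0.99,0.15,0.02,0,-0,0.47,0], [-0.98,0.19,0.02,0,-0,0.47,0], [-0.97,0.23,0.02,0,-0,0.47,0],
[-0.96,0.26,0.02,0,-0,0.47,0], [-0.95,0.3,0.02,0,-0,0.47,0], [-0.94,0.34,0.02,0,-0,0.47,0], [-0.92,0.38,0.02,0,-0,0.47,0], [-0.91,0.42,0.02,0,-0,0.47,0], [-0.89,0.45,0.02,0,-0,0.47,0], [-0.87,0.49,0.02,0,-0,0.47,0], 
rows 37
```

Emit:
move_arm(increments=[[-0.72,-0.68,0,0,0,0.5,0],[-0.75,-0.65,0,0,0,0.5,0],[-0.77,-0.62,0,0,0,0.5,0],[-0.8,-0.59,0,0,0,0.5,0],[-0.82,-0.55,0,0,0,0.5,0],[-0.85,-0.52,0,0,0,0.5,0],[-0.87,-0.48,0,0,0,0.5,0],[-0.89,-0.44,0,0,0,0.5,0],[-0.9,-0.4,0,0,0,0.5,0],[-0.92,-0.37,0,0,0,0.5,0]])

```text
t: 2.9
eef_pos: [0.329, 0.4095, 0.2318]
orientation: [3.139, -0.0, 2.365]
ft_force: [0.6, -0.7, -0.2]
opening: -0.0003
```

Emit:
move_arm(increments=[[-0.94,-0.33,0,0,0,0.5,0],[-0.95,-0.29,0,0,0,0.5,0],[-0.96,-0.24,0,0,0,0.5,0],[-0.97,-0.2,0,0,0,0.5,0],[-0.98,-0.16,0,0,0,0.5,0],[-0.98,-0.12,0,0,0,0.5,0],[-0.99,-0.08,0,0,0,0.5,0],[-0.99,-0.04,0,0,0,0.5,0],[-0.97,-0.22,0,0,0,0.5,0],[-0.98,-0.18,0,0,0,0.5,0]])

```text
t: 4.15
eef_pos: [0.4267, 0.1635, 0.2327]
orientation: [3.134, -0.002, 1.894]
ft_force: [-0.2, -0.4, -0.0]
opening: 0.0
```

```bash
python3 -c "
from h import *
o=get_obs();print(o['t'],o['eef_pos'],o['orientation'],o['opening'],o['ft_force'])
plan([(.5456,-.207,.22,1.285)])"
```

```text
4.15 [0.42666458 0.16347903 0.2326943 ] [ 3.13350555e+00 -2.05446178e-03  1.89366431e+00] 2.536036765337674e-06 [-0.23709344 -0.44587141 -0.04234197]
[-0.97,-0.01,0.03,0.01,-0,0.44,0], [-0.97,0.02,0.03,0.01,-0,0.44,0], [-0.97,0.06,0.03,0.01,-0,0.44,0], [-0.97,0.1,0.03,0.01,-0,0.44,0], [-0.96,0.14,0.03,0.01,-0,0.44,0], [-0.96,0.17,0.03,0.01,-0,0.44,0], [-0.95,0.21,0.03,0.01,-0,0.44,0], [-0.94,0.24,0.03,0.01,-0,0.44,0], [-0.93,0.28,0.03,0.01,-0,0.44,0], [-0.92,0.32,0.03,0.01,-0,0.44,0],
[-0.91,0.35,0.03,0.01,-0,0.44,0], [-0.89,0.38,0.03,0.01,-0,0.44,0], [-0.88,0.42,0.03,0.01,-0,0.44,0], [-0.86,0.45,0.03,0.01,-0,0.44,0], [-0.84,0.48,0.03,0.01,-0,0.44,0], [-0.83,0.52,0.03,0.01,-0,0.44,0], 
rows 16
```

Emit:
move_arm(increments=[[-0.97,0,0.03,0.01,0,0.45,0],[-0.97,0.02,0.03,0.01,0,0.45,0],[-0.97,0.06,0.03,0.01,0,0.45,0],[-0.97,0.1,0.03,0.01,0,0.45,0],[-0.96,0.14,0.03,0.01,0,0.45,0],[-0.96,0.17,0.03,0.01,0,0.45,0],[-0.95,0.21,0.03,0.01,0,0.45,0],[-0.94,0.24,0.03,0.01,0,0.45,0],[-0.93,0.28,0.03,0.01,0,0.45,0],[-0.92,0.32,0.03,0.01,0,0.45,0]])

```text
t: 5.4
eef_pos: [0.4926, -0.086, 0.2258]
orientation: [3.138, -0.004, 1.466]
ft_force: [-0.1, -0.9, -0.1]
opening: -0.0001
```

Emit:
move_arm(increments=[[-0.91,0.35,0.03,0,0,0.45,0],[-0.9,0.38,0.03,0,0,0.45,0],[-0.88,0.42,0.03,0,0,0.45,0],[-0.86,0.45,0.03,0,0,0.45,0],[-0.84,0.48,0.03,0,0,0.45,0],[-0.83,0.52,0.03,0,0,0.45,0],[0,0,0,0,0,0,0]])

```text
t: 6.28
eef_pos: [0.5244, -0.2387, 0.2217]
orientation: [3.136, -0.005, 1.206]
ft_force: [-0.3, 0.5, 0.9]
opening: -0.0
```

```bash
python3 - <<'E'
from h import *
np.set_printoptions(precision=4,suppress=True)
o=get_obs();print(o['t'],o['eef_pos'],o['orientation'])
im=get_image("wrist"); save(im,"w1.png")
for t in ["stop_face","rail","rail_end","clamp","knob"]:
    for q in pinpoint("wrist",t)[:1]:
        z={"stop_face":.021,"rail_end":.021,"rail":.01,"clamp":.01,"knob":.139}[t]
        print(t,np.round(q["pixel"]),round(q["confidence"],2),pt(im,q["pixel"],z))
for cam in ["wrist","scene","side"]:
    if cam!="wrist": im=get_image(cam)
    P=cloud(im)
    for s in silhouettes(cam,"rail")[:1]:
        Q=P[s["pixels"]&(im["range_z"]>0)]; Q=Q[abs(Q[:,2]-.032)<.004]
        print(cam,"rail top n",len(Q),s["confidence"],cv2.minAreaRect((Q[:,:2]*1000).astype(np.float32)),"z",np.median(Q[:,2]))
    for s in silhouettes(cam,"knob")[:2]:
        Q=P[s["pixels"]&(im["range_z"]>0)]; k=Q[Q[:,2]>.12]; print(cam,"knob",s["box"],s["confidence"],len(k),k.mean(0) if len(k) else 0)
E
```

```text
6.275 [ 0.5244 -0.2387  0.2217] [ 3.1361 -0.005   1.2061]
rail_end [284. 116.] 0.64 [ 0.5584 -0.1629  0.021 ]
wrist rail top n 5330 0.92 ((577.7311401367188, -112.9303207397461), (110.1630630493164, 45.700592041015625), 72.91572570800781) z 0.0315059868348522
scene rail top n 773 0.59 ((597.853515625, -56.956214904785156), (236.07180786132812, 47.06160354614258), 71.75787353515625) z 0.03018267562256849
scene knob [300.0, 178.9, 6.3, 29.7] 0.69 73 [0.5232 0.0599 0.1398]
side rail top n 850 0.96 ((596.1112060546875, -54.600318908691406), (240.270263671875, 45.11448669433594), 72.89203643798828) z 0.030849269785477862
```

View pics/w1.png

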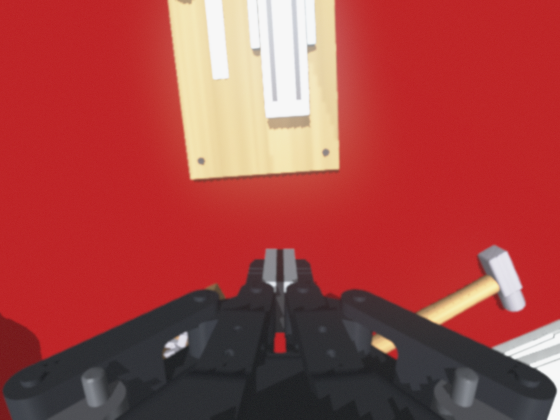

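The wrist view shows the rail's free end at about (287,118), square to the fingers' push direction, with the rail about 73° from world x. I'll come down behind it.

```bash
python3 -c "
from h import *
plan([(.549,-.2015,.06,1.272),(.549,-.2015,.020,1.272)])"
```

```text
[0.23,0.05,0.93,0.01,-0.01,-0.1,0], [0.23,0.06,0.93,0.01,-0.01,-0.1,0], [0.23,0.06,0.93,0.01,-0.01,-0.1,0], [0.23,0.06,0.93,0.01,-0.01,-0.1,0], [0.23,0.06,0.93,0.01,-0.01,-0.1,0], [0.23,0.07,0.92,0.01,-0.01,-0.1,0], [0.23,0.07,0.92,0.01,-0.01,-0.1,0], [0,-0,0.8,0,0,0,0], [0,-0,0.8,0,0,0,0], 
rows 9
```

Emit:
move_arm(increments=[[0.23,0.06,0.93,0,0,-0.1,0],[0.23,0.06,0.93,0,0,-0.1,0],[0.23,0.06,0.93,0,0,-0.1,0],[0.23,0.06,0.93,0,0,-0.1,0],[0.23,0.06,0.93,0,0,-0.1,0],[0.23,0.06,0.9,0,0,-0.1,0],[0,0,0,0,0,0,0],[0,0,0,0,0,0,0]])

```text
t: 7.98
eef_pos: [0.5482, -0.2069, 0.0816]
orientation: [3.132, -0.004, 1.264]
ft_force: [0.5, -0.3, -0.9]
opening: 0.0001
```

```bash
python3 -c "
from h import *
o=get_obs();print(o['t'],o['eef_pos'],o['orientation'])
plan([(.549,-.2015,.020,1.272)])"
```

```text
7.975 [ 0.54821507 -0.20694716  0.08159325] [ 3.13187833 -0.0039111   1.26366223]
[0.07,-0.02,0.82,0.04,-0.01,-0.03,0], [0.07,-0.02,0.82,0.04,-0.01,-0.03,0], [0.07,-0.01,0.82,0.04,-0.01,-0.03,0], 
rows 3
```

Emit:
move_arm(increments=[[0,0,0.8,0.04,0,-0.03,0],[0,0,0.8,0.04,0,-0.03,0],[0,0,0.7,0.04,0,-0.03,0],[0,0,0,0,0,0,0],[0,0,0,0,0,0,0]])

```text
t: 8.6
eef_pos: [0.5494, -0.2079, 0.0214]
orientation: [3.141, -0.004, 1.271]
ft_force: [0.8, 0.5, -0.2]
opening: -0.0001
```

```bash
python3 - <<'E'
from h import *
np.set_printoptions(precision=4,suppress=True)
o=get_obs();print(o['t'],o['eef_pos'],o['orientation'],o['ft_force'])
u=np.array([.294,.956]);n=np.array([.956,-.294])
for cam in ["scene","side","wrist"]:
    im=get_image(cam);save(im,cam+"2.png"); P=cloud(im)
    for t,z in [("stop_face",.021),("rail_end",.021),("clamp",.01)]:
        for q in pinpoint(cam,t)[:1]:
            X=pt(im,q["pixel"],z); d=X[:2]-o["eef_pos"][:2]; print(cam,t,round(q["confidence"],2),X,"along",d@u,"across",d@n)
    for s in silhouettes(cam,"rail")[:1]:
        Q=P[s["pixels"]&(im["range_z"]>0)]; Q=Q[abs(Q[:,2]-.032)<.004]
        d=Q[:,:2]-o["eef_pos"][:2]; print(cam,"rail along",np.percentile(d@u,[.5,99.5]),"across",np.percentile(d@n,[1,99]),cv2.minAreaRect((Q[:,:2]*1000).astype(np.float32))[2])
E
```

```text
8.6 [ 0.5494 -0.2079  0.0214] [ 3.141  -0.0035  1.2712] [ 0.8186  0.4843 -0.2341]
scene stop_face 0.62 [0.6359 0.1103 0.021 ] along 0.32954835420960976 across -0.010839704553427847
scene rail_end 0.86 [ 0.5638 -0.1649  0.021 ] along 0.045299373362333355 across 0.0011249576443530139
scene clamp 0.86 [0.5595 0.0508 0.01  ] along 0.25029545125208486 across -0.06637588407568751
scene rail along [0.0429 0.278 ] across [-0.0214  0.0239] 72.91506958007812
side stop_face 0.7 [0.6548 0.1011 0.021 ] along 0.32638864666196066 across 0.009921984558234292
side rail_end 0.47 [ 0.5669 -0.1555  0.021 ] along 0.05520860709253981 across 0.0013207130925132187
side rail along [-0.2449 -0.1709] across [0.1246 0.2497] 12.294157981872559
wrist rail_end 0.96 [ 0.562  -0.1648  0.021 ] along 0.04488694308403069 across -0.0006080871126085726
wrist rail along [0.0451 0.1154] across [-0.0229  0.0208] 72.66223907470703
```

The fingers are centred on the rail's end to within about 1 mm. About 34 mm of free travel should come before contact, then about 45 mm of push.

Emit:
move_arm(increments=[[0.6,0,0,0,0,0,0],[0.4,0,0,0,0,0,0],[0.3,0,0,0,0,0,0],[0.3,0,0,0,0,0,0],[0.3,0,0,0,0,0,0],[0.3,0,0,0,0,0,0],[0.3,0,0,0,0,0,0]])

```text
t: 10.22
eef_pos: [0.5689, -0.1441, 0.0218]
orientation: [3.141, -0.003, 1.272]
ft_force: [-1.0, -0.7, -0.4]
opening: -0.0
```

Emit:
move_arm(increments=[[0.25,0,0,0,0,0,0],[0.25,0,0,0,0,0,0],[0,0,0,0,0,0,0]])

```text
t: 10.6
eef_pos: [0.5729, -0.1307, 0.0218]
orientation: [3.141, -0.003, 1.272]
ft_force: [-0.7, -0.8, -0.3]
opening: -0.0001
```

```bash
python3 - <<'E'
from h import *
np.set_printoptions(precision=4,suppress=True)
o=get_obs();print(o['t'],o['eef_pos'],o['orientation'],o['ft_force'])
u=np.array([.294,.956]);n=np.array([.956,-.294])
d=o["eef_pos"][:2]-[.5494,-.2079];print("TCP moved",d@u,d@n)
E
```

```text
10.6 [ 0.5729 -0.1307  0.0218] [ 3.1411 -0.0032  1.2721] [-0.7251 -0.8229 -0.2962]
TCP moved 0.08075664474717877 -0.0002410614710809448
```

Emit:
move_arm(increments=[[0.15,0,0,0,0,0,0],[0.15,0,0,0,0,0,0]])

```text
t: 10.85
eef_pos: [0.5737, -0.1298, 0.0219]
orientation: [3.14, 0.008, 1.277]
ft_force: [-4.7, -15.7, 0.5]
opening: -0.0002
```

Emit:
move_arm(increments=[[0.1,0,0,0,0,0,0],[0.1,0,0,0,0,0,0]])

```text
t: 11.1
eef_pos: [0.5738, -0.13, 0.022]
orientation: [3.141, 0.015, 1.278]
ft_force: [-3.8, -7.9, 0.6]
opening: 0.0003
```

```bash
python3 - <<'E'
from h import *
np.set_printoptions(precision=4,suppress=True)
o=get_obs();print(o['t'],o['eef_pos'],o['ft_force'])
im=get_image("scene");save(im,"s3.png");i2=get_image("side");save(i2,"d3.png");
a=cv2.resize(im["img"][190:300,200:380,::-1],None,fx=4,fy=4,interpolation=cv2.INTER_CUBIC)
cv2.imwrite("pics/s3c.png",a)
E
```

```text
11.1 [ 0.5738 -0.13    0.022 ] [-3.8249 -7.9433  0.617 ]
```

View pics/s3c.png

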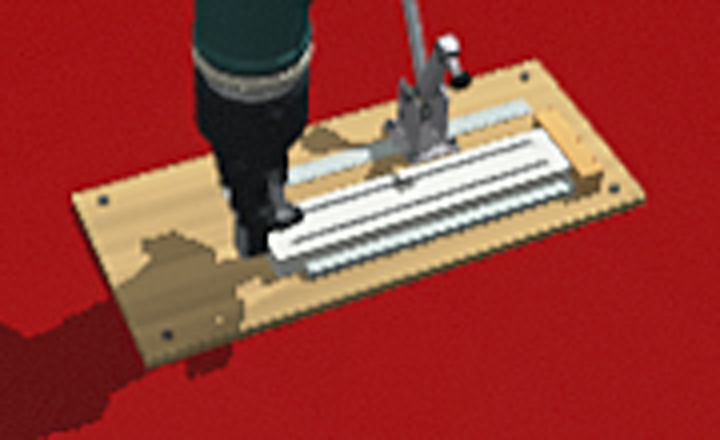

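The force rose to about 16 N and the motion stopped. The crop shows the rail's far end against the wooden stop at about (560,165). I'll back off, rise, and go to look at the knob.

Emit:
move_arm(increments=[[-0.5,0,0,0,0,0,0],[-0.8,0,0,0,0,0,0],[0,0,-0.6,0,0,0,0],[0,0,-1,0,0,0,0],[0,0,-1,0,0,0,0],[0,0,-1,0,0,0,0],[0,0,-1,0,0,0,0],[0,0,-1,0,0,0,0],[0,0,-1,0,0,0,0],[0,0,-1,0,0,0,0]])

```text
t: 12.45
eef_pos: [0.5635, -0.1607, 0.2236]
orientation: [3.139, 0.011, 1.273]
ft_force: [0.0, 0.1, -0.3]
opening: -0.0001
```

```bash
python3 -c "
from h import *
o=get_obs();print(o['t'],o['eef_pos'],o['orientation'])
plan([(.437,-.011,.23,1.272)])"
```

```text
12.45 [ 0.56351885 -0.16065567  0.22357079] [3.13901106 0.01080744 1.27314921]
[0.53,-0.82,-0.04,0,0.02,0,0], [0.53,-0.82,-0.04,0,0.02,0,0], [0.53,-0.82,-0.04,0,0.02,0,0], [0.53,-0.82,-0.04,0,0.02,0,0], [0.53,-0.82,-0.04,0,0.02,0,0], [0.53,-0.82,-0.04,0,0.02,0,0], [0.53,-0.82,-0.03,0,0.02,0,0], [0.53,-0.82,-0.03,0,0.02,0,0], 
rows 8
```

Emit:
move_arm(increments=[[0.53,-0.82,0,0,0.05,0,0],[0.53,-0.82,0,0,0.05,0,0],[0.53,-0.82,0,0,0.02,0,0],[0.53,-0.82,0,0,0,0,0],[0.53,-0.82,0,0,0,0,0],[0.53,-0.82,0,0,0,0,0],[0.53,-0.82,0,0,0,0,0],[0.53,-0.82,0,0,0,0,0],[0,0,0,0,0,0,0],[0,0,0,0,0,0,0]])

```text
t: 13.7
eef_pos: [0.4382, -0.0068, 0.2368]
orientation: [3.117, -0.008, 1.271]
ft_force: [1.0, 0.0, -0.2]
opening: -0.0001
```

```bash
python3 - <<'E'
from h import *
np.set_printoptions(precision=4,suppress=True)
o=get_obs();print(o['t'],o['eef_pos'],o['orientation'],o['ft_force'])
u=np.array([.294,.956]);n=np.array([.956,-.294])
for cam in ["scene","side","wrist"]:
    im=get_image(cam);save(im,cam+"4.png"); P=cloud(im)
    T=im["extrinsics"]
    for q in pinpoint(cam,"knob")[:1]:
        print(cam,"pin",q["pixel"],round(q["confidence"],2),pt(im,q["pixel"],.139))
    for t,z in [("stop_face",.021),("rail_end",.021),("clamp",.01)]:
        for q in pinpoint(cam,t)[:1]: print(cam,t,round(q["confidence"],2),pt(im,q["pixel"],z)[:2])
    # dark ball points near expected place
    g=im["img"].max(2)<70
    Q=P[g&(im["range_z"]>0)&(np.linalg.norm(P-[.52,.057,.139],axis=2)<.035)]
    if len(Q):
        c=Q.mean(0); v=c-T[:3,3]; v/=np.linalg.norm(v); print(cam,"ball n",len(Q),"surf mean",c,"centre~",c+v*.0093)
    for s in silhouettes(cam,"rail")[:1]:
        Q=P[s["pixels"]&(im["range_z"]>0)]; Q=Q[abs(Q[:,2]-.032)<.004]
        d=Q[:,:2]-[.5494,-.2079]; print(cam,"rail along",np.percentile(d@u,[.5,99.5]),"across",np.percentile(d@n,[1,99]))
E
```

```text
13.7 [ 0.4382 -0.0068  0.2368] [ 3.117  -0.0076  1.2711] [ 1.0236  0.0044 -0.2331]
scene pin [303.0, 184.4] 0.62 [0.524  0.0676 0.139 ]
scene stop_face 0.75 [0.6392 0.1148]
scene rail_end 0.86 [ 0.5755 -0.1213]
scene clamp 0.75 [0.5511 0.0641]
scene ball n 58 surf mean [0.522  0.06   0.1439] centre~ [0.5169 0.0652 0.1382]
scene rail along [0.0925 0.3265] across [-0.0216  0.0238]
side pin [274.3, 183.3] 0.68 [0.5224 0.0783 0.139 ]
side stop_face 0.62 [0.6514 0.1009]
side rail_end 0.72 [ 0.5816 -0.115 ]
side clamp 0.69 [0.551  0.0538]
side ball n 70 surf mean [0.5161 0.0564 0.1424] centre~ [0.5164 0.0648 0.1383]
side rail along [0.0905 0.323 ] across [-0.0219  0.0218]
wrist pin [350.5, 93.4] 0.58 [0.5164 0.0673 0.139 ]
wrist stop_face 0.57 [0.6486 0.1096]
wrist rail_end 0.74 [ 0.5794 -0.1132]
wrist clamp 0.83 [0.5607 0.0562]
wrist rail along [0.0958 0.3331] across [-0.0237  0.0205]
```

View pics/wrist4.png

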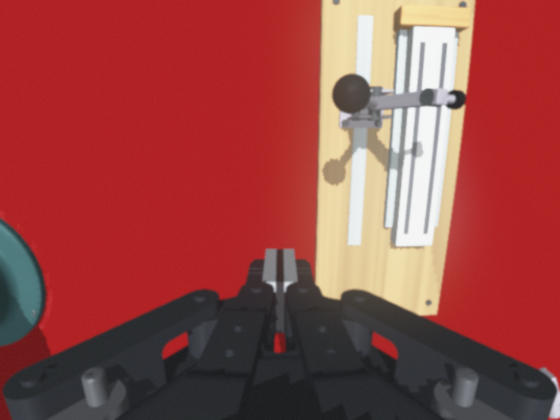

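The wrist view shows the ball at (351,94), the bar standing toward (455,100), and the rail's end tight at the stop at row 26. All three cameras put the knob near (0.5165, 0.066, 0.1385). I'll go to its robot side and come down.

```bash
python3 -c "
from h import *
plan([(.468,.081,.235,1.272),(.468,.081,.124,1.272)])"
```

```text
[0.93,0.03,0.02,0.07,-0.02,-0,0], [0.93,0.03,0.02,0.07,-0.02,-0,0], [0.93,0.03,0.01,0.07,-0.02,-0,0], [0.93,0.03,0.01,0.07,-0.02,-0,0], [0,-0,0.89,-0,0,0,0], [0,-0,0.89,-0,0,0,0], [0,-0,0.89,-0,0,0,0], [0,-0,0.89,-0,0,0,0], [0,-0,0.89,-0,0,0,0], 
rows 9
```

Emit:
move_arm(increments=[[0.93,0.03,0,0.07,0,0,0],[0.93,0.03,0,0.07,0,0,0],[0.93,0.03,0,0.07,0,0,0],[0.93,0.03,0,0.07,0,0,0],[0,0,0.8,0,0,0,0],[0,0,0.9,0,0,0,0],[0,0,0.9,0,0,0,0],[0,0,0.9,0,0,0,0],[0,0,0.6,0,0,0,0],[0,0,0,0,0,0,0]])

```text
t: 15.85
eef_pos: [0.4707, 0.0856, 0.1327]
orientation: [3.14, -0.009, 1.271]
ft_force: [0.7, -0.8, 0.8]
opening: -0.0
```

```bash
python3 - <<'E'
from h import *
np.set_printoptions(precision=4,suppress=True)
o=get_obs();print(o['t'],o['eef_pos'],o['orientation'],o['ft_force'])
u=np.array([.294,.956]);n=np.array([.956,-.294])
d=np.array([.5165,.066])-o['eef_pos'][:2]; print("knob from TCP along tool x",d@u,"tool y",d@n)
a,b=get_image("scene")["img"],get_image("side")["img"]
c=[cv2.resize(i[r:r+75,k:k+100,::-1],None,fx=4,fy=4,interpolation=cv2.INTER_CUBIC) for i,r,k in((a,160,260),(b,160,225))]
cv2.imwrite("pics/5.png",np.hstack(c))
E
```

```text
15.85 [0.4707 0.0856 0.1327] [ 3.1404 -0.0085  1.2714] [ 0.7155 -0.7985  0.7753]
knob from TCP along tool x -0.005279708317038205 tool y 0.049595680526945865
```

View pics/5.png

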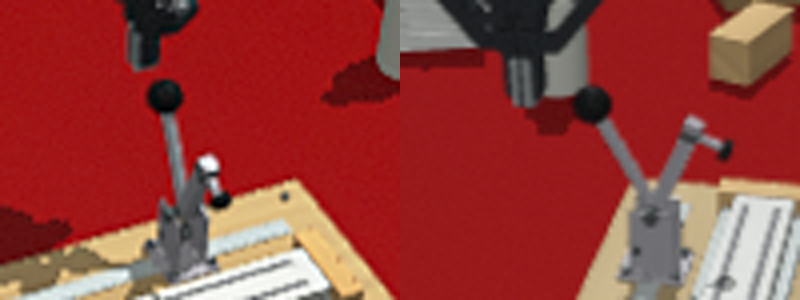

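Emit:
move_arm(increments=[[-0.2,0,0.35,0,0,0,0],[0,0,0,0,0,0,0],[0,0.35,0,0,0,0,0],[0,0.35,0,0,0,0,0],[0,0.15,0,0,0,0,0],[0,0,0,0,0,0,0]])

```text
t: 16.7
eef_pos: [0.4913, 0.075, 0.1276]
orientation: [3.141, -0.011, 1.27]
ft_force: [-3.2, 0.5, 3.4]
opening: -0.0001
```

Emit:
move_arm(increments=[[0,0.3,-0.12,0,0,0,0],[0,0.3,-0.14,0,0,0,0],[0,0.3,-0.12,0,0,0,0]])

```text
t: 17.08
eef_pos: [0.5059, 0.0705, 0.1366]
orientation: [-3.123, -0.01, 1.269]
ft_force: [-6.8, 2.7, 5.3]
opening: 0.0
```

```bash
cat > k.py <<'E'
from h import *
np.set_printoptions(precision=4,suppress=True)
o=get_obs();print(o['t'],o['eef_pos'],o['orientation'],o['ft_force'])
u=np.array([.294,.956]);n=np.array([.956,-.294])
d=o['eef_pos'][:2]-[.5165,.066]; print("TCP rel. open knob: tool x",d@u,"tool y",d@n,"z",o['eef_pos'][2]-.1385)
E
python3 k.py
```

```text
17.075 [0.5059 0.0705 0.1366] [-3.1227 -0.0101  1.2692] [-6.7587  2.7182  5.3208]
TCP rel. open knob: tool x 0.0011825990176862913 tool y -0.011418183148460341 z -0.0018658708274960079
```

Emit:
move_arm(increments=[[0,0.35,-0.17,-0.1,0,0,0],[0,0.35,-0.14,-0.1,0,0,0],[0,0.35,-0.11,-0.1,0,0,0]])

```text
t: 17.45
eef_pos: [0.5298, 0.0628, 0.1456]
orientation: [3.14, -0.009, 1.269]
ft_force: [-2.4, 0.2, -1.2]
opening: 0.0002
```

```bash
python3 k.py
```

```text
17.45 [0.5298 0.0628 0.1456] [ 3.1403 -0.0091  1.269 ] [-2.3759  0.2499 -1.1614]
TCP rel. open knob: tool x 0.0008536139727026541 tool y 0.013607363291940091 z 0.007123407220928135
```

Emit:
move_arm(increments=[[0,0.35,0.04,0,0,0,0],[0,0.35,0.06,0,0,0,0],[0,0.3,0.06,0,0,0,0]])

```text
t: 17.82
eef_pos: [0.5584, 0.0543, 0.1433]
orientation: [3.134, -0.01, 1.269]
ft_force: [0.0, 0.8, 0.6]
opening: 0.0001
```

```bash
python3 k.py; python3 - <<'E'
from h import *
a,b=get_image("scene")["img"],get_image("side")["img"]
c=[cv2.resize(i[r:r+75,k:k+100,::-1],None,fx=4,fy=4,interpolation=cv2.INTER_CUBIC) for i,r,k in((a,160,260),(b,160,235))]
cv2.imwrite("pics/6.png",np.hstack(c))
E
```

```text
17.825 [0.5584 0.0543 0.1433] [ 3.1335 -0.0103  1.2692] [0.0462 0.7591 0.636 ]
TCP rel. open knob: tool x 0.0011141832268936939 tool y 0.043530606089026445 z 0.0048241141642654806
```

View pics/6.png

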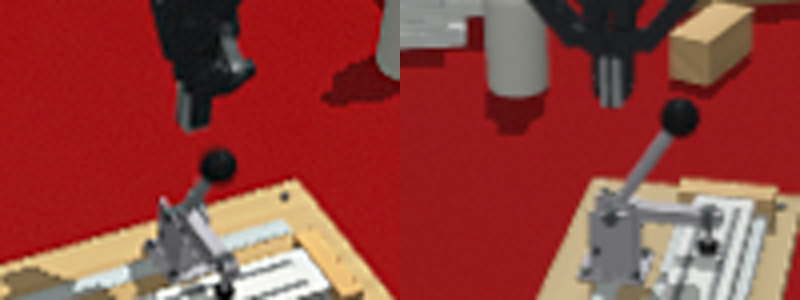

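The lever has snapped over: the knob leans away, the bar lies level and the pad is on the rail. I'll withdraw backwards and up, then check.

Emit:
move_arm(increments=[[0,-0.8,0,0,0,0,0],[0,-0.8,-0.4,0,0,0,0],[0,-0.5,-1,0,0,0,0],[0,-0.5,-1,0,0,0,0],[0,-0.5,-1,0,0,0,0],[0,-0.2,-1,0,0,0,0],[-0.8,-0.2,-0.3,0,0,0,0],[-1,0,0,0,0,0,0],[-0.8,0,0,0,0,0,0],[0,0,0,0,0,0,0]])

```text
t: 19.18
eef_pos: [0.4351, 0.0166, 0.2564]
orientation: [-3.136, -0.005, 1.272]
ft_force: [0.6, -0.1, 0.8]
opening: -0.0002
```

```bash
python3 k.py; python3 - <<'E'
from h import *
np.set_printoptions(precision=4,suppress=True)
u=np.array([.294,.956]);n=np.array([.956,-.294])
for cam in ["scene","side","wrist"]:
    im=get_image(cam);save(im,cam+"7.png"); P=cloud(im);T=im["extrinsics"]
    Q=P[(im["img"].max(2)<70)&(im["range_z"]>0)&(np.linalg.norm(P-[.602,.04,.137],axis=2)<.03)]
    if len(Q): c=Q.mean(0); v=c-T[:3,3]; v/=np.linalg.norm(v); print(cam,"ball",len(Q),c+v*.0093,"expected [.6025 .0395 .137]")
    for t in ["stop_face","rail_end"]:
        for q in pinpoint(cam,t)[:1]: print(cam,t,round(q["confidence"],2),pt(im,q["pixel"],.021)[:2])
    for s in silhouettes(cam,"rail")[:1]:
        Q=P[s["pixels"]&(im["range_z"]>0)]; Q=Q[abs(Q[:,2]-.032)<.004]
        d=Q[:,:2]-[.5494,-.2079]; print(cam,"rail along",np.percentile(d@u,[.5,99.5]),"across",np.percentile(d@n,[1,99]))
    if cam=="wrist": cv2.imwrite("pics/7.png",cv2.resize(im["img"][0:220,240:500,::-1],None,fx=2.5,fy=2.5,interpolation=cv2.INTER_CUBIC))
E
```

```text
19.175 [0.4351 0.0166 0.2564] [-3.1362 -0.0048  1.2718] [ 0.5637 -0.1296  0.7595]
TCP rel. open knob: tool x -0.07109815492207704 tool y -0.06326973024372592 z 0.11791381225771091
scene ball 63 [0.6032 0.0386 0.1357] expected [.6025 .0395 .137]
scene stop_face 0.79 [0.642 0.106]
scene rail_end 0.94 [ 0.5733 -0.1143]
scene rail along [0.0924 0.3287] across [-0.0214  0.024 ]
side ball 67 [0.6032 0.0377 0.1362] expected [.6025 .0395 .137]
side stop_face 0.83 [0.6496 0.1153]
side rail_end 0.63 [ 0.5781 -0.1164]
side rail along [0.0905 0.3213] across [-0.0207  0.0217]
wrist ball 851 [0.6027 0.0409 0.1375] expected [.6025 .0395 .137]
wrist stop_face 0.62 [0.65   0.1109]
wrist rail_end 0.96 [ 0.5798 -0.1157]
wrist rail along [0.0966 0.3331] across [-0.0236  0.0208]
```

View pics/7.png

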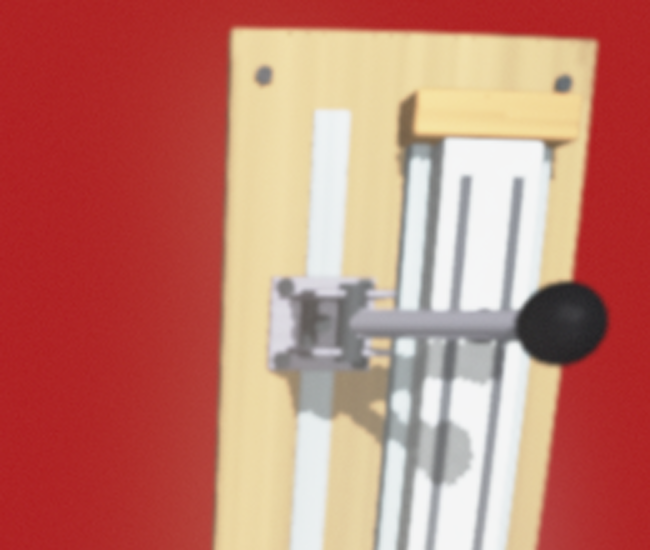

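The wrist crop shows the rail's end flush with the stop at about (490,138), and the knob over at (562,322). The knob is within 2 mm of the locked position, and the rail hasn't moved measurably since it was pushed home. The arm is clear, so I'm handing in.

```bash
python3 -c "
from bench import *
print(workorder.hand_in())"
```

```text
the job is handed in; nothing more can be done
None
```

The rail is home against the end stop and the toggle clamp is locked over it. I handed the job in at about 19 s of the 48 s allowed.

- **Rail:** I pushed it about 45 mm with the shut fingers until it stopped firm, at about 16 N. In the last wrist picture its end is flush with the stop. The depth readings agree to within a few millimetres (camera accuracy), and they put the rail where it was before clamping.
- **Clamp:** I pushed the knob over along its arc with about 9 N at most in the readings, until it snapped over. All three cameras then put the knob within about 2 mm of its locked position, with the bar level and the pad on the rail.
- **Finish:** The fingers are clear of everything, about 0.25 m up, with only sensor noise on the wrist force. I steered clear of the bystanders and the pictures showed none disturbed, but I did not measure their positions again at the end.
- **Disagreements:** The network's `stop_face` points scattered by up to about 14 mm between cameras. I judged the rail home by the contact force and the pictures instead. An early `knob` point from the scene camera fell on the background behind the knob, so I did not use it.

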